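# Unclamp the glued table sign and put it on the empty stand

### The job

The glue on the yellow table sign has set: swing the red handle of the toggle clamp over past centre so that the clamp stays open, and only then slide the sign out from under the jig's keeper lip and lift it out. Set it down gently, upright, centred and square on whichever display stand is empty, facing the same way as that stand, and push it gently back until its heel touches the brass rail. Leave the green sign and the other things on the counter where they are.

Things in the scene. Friction and masses are not known exactly. Their poses are not given: they have to be found in the camera images.
- jig: Fixed gluing jig: grey board 200 (x, -130 to +70 mm) by 130 by 15 mm thick. Origin: underside, below the clamped foot; +x points from clamp to keeper lip. The sign lies on the board, axes along the jig's, origin over the jig's or up to 3 mm towards -x, between side guides 6 mm high (2.5 mm play a side). Clamp bracket: x = -120 to -75 mm, 62 mm high.
- clamp (a joint): Angle of the clamp's handle: 0 = locked, handle upright; grows as it swings towards the jig's -x; stop at 1.65 rad (handle level, arm up). A spring shuts it (about 0.45 N m at 0, fading to none at the centre, 0.6 rad); past that it drives the handle open, where it stays. The pressing arm reaches 75 mm towards +x from the same hinge and turns up with the handle.
- clamp_hinge (a point): Point on the clamp's hinge axis, 55 mm above the table, at x = -95 mm of the jig; the axis runs along the jig's y.
- clamp_grip (a point): Point on the middle line of the clamp's handle, 85 mm from the hinge. Red round grip, 22 mm thick, from 45 to 110 mm from the hinge.
- new_sign: Yellow L-shaped plywood sign, 0.15 to 0.23 kg, in the jig. Flat foot 90 (x) by 80 (y) by 8 mm. Panel 80 wide, 115 long, 8 thick, leans back towards +x, 25 degrees from vertical; berry dots on its front. Its middle plane leaves the foot at x = +15, z = 6 mm and ends at x = +63.6, z = 110 mm. Behind it the foot sticks out as a heel to x = +45 mm. Origin: centre of the foot's underside, z up.
- heel (a point): Middle of the lower rear edge of the yellow sign's heel (x = +45 mm, z = 0 on the sign).
- panel_top (a point): Middle of the top edge of the yellow sign's panel.
- finished_sign: The green sign, same shape and axes as the yellow one, already home on one of the stands; leave it alone.
- stand_a: Fixed dark wood display stand, 130 (x, -70 to +60 mm) by 100 (y) by 12 mm thick; brass rail across the +x end, its face at x = +45 mm, its top 10 mm above the wood. Origin on the underside: a sign that is home and centred has its origin 12 mm above it and its axes along these. One of the two stands carries the green sign, the other is empty.
- stand_b: The other display stand, exactly like stand_a in size, looks and axes.
- keeper (a point): Middle of the edge of the jig's aluminium keeper lip, x = +31 mm of the jig, 27 mm above the table (12 mm above the board). From there to the stop at x = +45.5 mm the lip, 7 mm thick, covers the sign's heel, so the sign must be drawn 12 to 18 mm towards the jig's -x before it can rise.
- milk_jug: Steel milk jug, 84 mm across, 110 mm high, loose; origin at the centre of its underside. A bystander.
- bowl_cup: White bowl, 110 mm across, 65 mm high, loose; origin at the centre of its underside. A bystander.
- glue: White glue bottle, 56 mm across, 130 mm high, loose; origin at the centre of its underside. A bystander.
- tamper: Steel coffee tamper, 58 mm across, 94 mm high, loose; origin at the centre of its underside. A bystander.
- bean_jar: Amber jar, 90 mm across, 120 mm high, loose; origin at the centre of its underside. A bystander.
Not all that is in view belongs to the job. What is shaped like the new_sign but purple is not meant.

How it is judged (in metres and radians):
On the way, in this order (a step that is already met when the one before it is completed fails the run):
1. The clamp is flipped past centre to open (handle beyond 1.2 rad) while the yellow sign still lies in the jig (moved less than 10 mm) (value of joint clamp above 1.2 rad and distance of new_sign from where it was at the start of the episode below 0.01 m), for 0.2 s.
2. The yellow sign is lifted clear of the jig (its heel more than 60 mm above the table) (height (world z) of heel above 0.06 m), for 0.1 s.
At the end, for the whole second after the job is handed in: Clamp open (handle beyond 1.2 rad). Yellow sign at rest and flat (0.06 rad) on the stand without the green sign, facing its way: heel within 3 mm of the rail, within 15 mm of the middle line, square within 0.10 rad. Green sign moved less than 15 mm (value of joint clamp above 1.2 rad and ((x of heel in the frame of stand_a between 0.042 and 0.0475 m and y of heel in the frame of stand_a between -0.015 and 0.015 m and z of heel in the frame of stand_a between 0.009 and 0.016 m and angle between the x axis of new_sign and the x axis of stand_a, either way round below 0.1 rad and horizontal distance between finished_sign and stand_a above 0.08 m) or (x of heel in the frame of stand_b between 0.042 and 0.0475 m and y of heel in the frame of stand_b between -0.015 and 0.015 m and z of heel in the frame of stand_b between 0.009 and 0.016 m and angle between the x axis of new_sign and the x axis of stand_b, either way round below 0.1 rad and horizontal distance between finished_sign and stand_b above 0.08 m)) and angle between new_sign's own z axis and vertical below 0.06 rad and linear speed of new_sign below 0.02 m/s and distance of finished_sign from where it was at the start of the episode below 0.015 m); the robot touches nothing.
It fails at once if The yellow sign is dropped or rammed onto a stand (contact force above 50 N) (contact force between new_sign and stand_a above 50 N or contact force between new_sign and stand_b above 50 N).
It fails at once if The green sign is shifted by more than 15 mm (distance of finished_sign from where it was at the start of the episode above 0.015 m).
It fails at once if A bystander is shifted by more than 30 mm (distance of any of milk_jug, bowl_cup, glue, tamper, bean_jar from where it was at the start of the episode above 0.03 m).
It also fails if it takes over 64 s, if anything falls off the work surface, if the arm or the gripper's body presses on something with over 40 N, if the wrist force passes 120 N, or if a joint passes its speed limit or range.

### The arm

A 6-joint arm with a two-finger parallel gripper is mounted at the origin on the work surface. World frame = base frame: x ahead of the robot, y to its left, z up, the work surface at z = 0. Lengths are in mm, angles in rad, forces in N, time in s.
With the tool pointing down it reaches from about 275 to 825 mm from the base axis. Payload 5.2 kg.
Tool frame: the origin (TCP) lies at the very end of the fingers, on their centre line; the grasp point (between the pads) lies 19 mm behind it; z points along the fingers, y is the line along which they close (so a half turn about z gives the same grasp; the last joint's range is limited). The gripper opens to 93 mm and grips with 3 to 60 N. Pads are 15 mm wide; open, the fingers measure 128 mm over their backs; the gripper's body (75 mm by 188 mm) begins 65 mm behind the grasp point.
Start: joints at [0.993, 0.259, 1.535, -0, 1.348, -0.203], TCP at [201.326, 511.833, 218.653] pointing down, gripper open.
Joint ranges: [-3.14, 3.14], [-0.91, 2.08], [0.19, 2.58], [-1.22, 4.36], [0.22, 2.71], [-3.12, 3.12]. Speed limits (rad/s): [2.57, 2.57, 3.14, 3.14, 3.14, 3.14].

### API

Orientations are given as [roll, pitch, yaw] about the fixed x, y, z axes, in that order (R = Rz(yaw) Ry(pitch) Rx(roll)).
In Python, from bench import robot gives the robot as it stands. The module is installed in compiled form; this text tells all that it offers. Calls block until the motion is done:
- robot.move_ptp(position, orientation): joint-space move of the TCP to a pose.
- robot.move_linear(position, ori=None, speed=150, f_stop=None): straight line of the TCP; ori=None keeps the orientation; speed is the mean speed in mm/s. With f_stop (N) it stops when the force on the tool has changed by that much, and returns True; else False.
- robot.move_j(angles): joint-space move.
- robot.move_gripper(opening): opening from 0.0 (shut) to 1.0 (fully open); the grip force is fixed at half the most; returns when the fingers have stopped.
- robot.sleep(seconds).
- robot.inverse_kinematics(position, orientation): joint angles nearest the present ones, or None.
- robot.get_image(name): name is "side" or "top"; returns a dict with "img" (480x640x3 uint8, blue, green, red), "fovy" (degrees; the focal length in pixels is half the picture's height over the tangent of half this angle, whatever the lens; pixels are square), "cx", "cy" (the principal point, pixels), "eye" and "orientation" of the camera in the world. Camera axes: x right, y down, z forward; pixel columns grow to the right and rows downward; lengths in mm; the calibration is good to about 2 mm. A picture is of the moment at which its call begins. There is no depth.
A pose or a line that the arm cannot do raises robot.MotionError and nothing moves.
- robot.hand_in(): hands the job in; it is judged then, once.
Readings, each from a call of its own:
- robot.current_t(): time.
- robot.current_qpos(): joint angles.
- robot.current_joint_vel(): joint speeds.
- robot.current_joint_efforts(): joint torques, N m.
- robot.current_tcp_pos(): TCP position.
- robot.current_eef_rot(): TCP orientation.
- robot.current_contact_force(): force on the tool from outside, world axes, zero at the start.
- robot.current_ft_torque(): the same for the moment, N m.
- robot.current_gripper_width(): opening from 0.0 (shut) to 1.0 (fully open).
- robot.current_finger_force(): force on a finger pad.
Only numpy, scipy, OpenCV 4.12 (cv2) and the standard library are available. Lean on these libraries where they do the work, as an engineer would, in place of code of your own. Each camera call takes 0.05 s, during which the arm holds its last target. There are 200 camera calls.

## Working session

There is one attempt and no reset: what is moved stays moved. The work goes in short steps, each a Python script; the robot and the scene stay as the last script left them, time stands still between calls to the robot, and variables do not carry over. Pictures are saved under pics/ and viewed, at most 10 in all, crops included, and the job is handed in when it is done.

```bash
mkdir -p pics; python3 - <<'E'
from bench import robot
import cv2,pickle
for n in("top","side"):
    d=robot.get_image(n); cv2.imwrite(f"pics/{n}0.png",d["img"]); pickle.dump(d,open(f"{n}0.pkl","wb"))
    print(n,d["fovy"],d["cx"],d["cy"],d["eye"],d["orientation"])
print(robot.current_t())
E
```

```text
top 56.76226485458807 320.4361816016664 242.0684040536007 [ 400.1757375   -81.05292219 1066.28549504] [-3.03752136  0.02244702 -1.58146249]
side 49.51893948718188 321.7081064926486 249.44789730873137 [ 250.88061838 -803.86128877  966.58916165] [-2.41130117  0.01733004 -0.3370521 ]
0.1
```

View pics/top0.png

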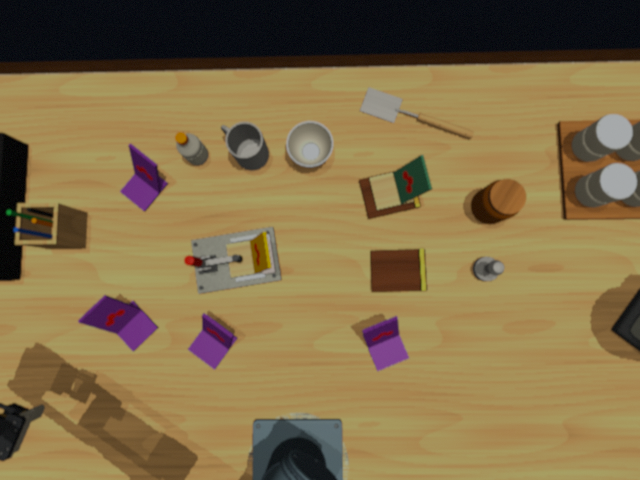

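View pics/side0.png

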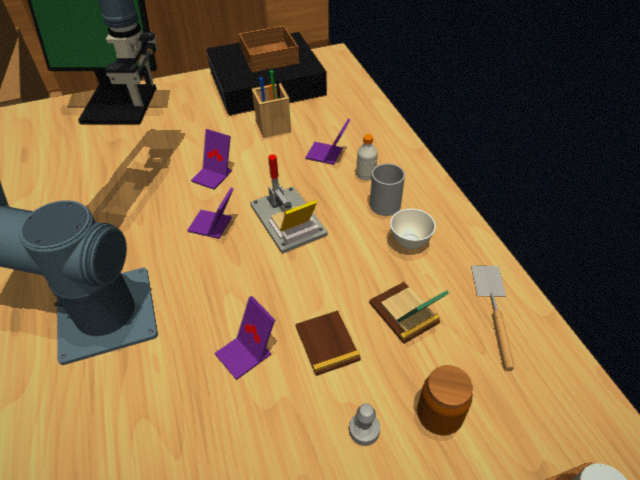

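Top view: the yellow sign is in the grey jig at (235,257), with the red handle at (190,261). The empty stand is at (398,270), brass rail on its right. The green sign's stand is at (395,190). The purple look-alikes at (145,178), (120,320), (213,340) and (385,342) are not meant. Next I measure the jig and stand, and make one enlarged crop to confirm.

```bash
cat > h.py <<'E'
import numpy as np,cv2,pickle
from scipy.spatial.transform import Rotation as R
def cam(d):
    f=240/np.tan(np.radians(d["fovy"])/2); return f,R.from_euler('xyz',d["orientation"]).as_matrix(),np.array(d["eye"])
def rays(d,px):
    f,M,e=cam(d); px=np.atleast_2d(px).astype(float)
    v=np.c_[(px[:,0]-d["cx"])/f,(px[:,1]-d["cy"])/f,np.ones(len(px))]@M.T
    return e,v
def plane(d,px,z):
    e,v=rays(d,px); return e+v*((z-e[2])/v[:,2])[:,None]
def proj(d,P):
    f,M,e=cam(d); c=(np.atleast_2d(P)-e)@M; return c[:,:2]/c[:,2:]*f+[d["cx"],d["cy"]]
def two(d1,p1,d2,p2):
    e1,v1=rays(d1,p1);e2,v2=rays(d2,p2);v1=v1[0];v2=v2[0]
    s=np.linalg.lstsq(np.c_[v1,-v2],e2-e1,rcond=None)[0]
    a=e1+s[0]*v1;b=e2+s[1]*v2;return (a+b)/2,np.linalg.norm(a-b)
E
python3 - <<'E'
from h import *
t=pickle.load(open("top0.pkl","rb"));s=pickle.load(open("side0.pkl","rb"))
a=cv2.resize(t["img"][215:305,180:290],None,fx=4.5,fy=4.5,interpolation=cv2.INTER_CUBIC)
b=cv2.resize(t["img"][240:300,362:435],None,fx=4,fy=4,interpolation=cv2.INTER_CUBIC)
c=cv2.resize(s["img"][145:255,240:335],None,fx=3,fy=3,interpolation=cv2.INTER_CUBIC)
o=np.zeros((600,800,3),np.uint8)
o[:a.shape[0],:a.shape[1]]=a; o[0:c.shape[0],500:500+c.shape[1]]=c[:,:300]; o[340:340+b.shape[0],505:505+b.shape[1]]=b
cv2.imwrite("pics/crop1.png",o)
for n,d,rois in(("top",t,[(180,215,290,305),(362,240,440,300),(350,145,440,225)]),("side",s,[(240,145,335,255),(290,305,365,375),(365,280,450,345)])):
    hsv=cv2.cvtColor(d["img"],cv2.COLOR_BGR2HSV)
    red=cv2.inRange(hsv,(0,170,90),(6,255,255))|cv2.inRange(hsv,(174,170,90),(180,255,255))
    yel=cv2.inRange(hsv,(22,150,90),(34,255,255)); 
    grey=cv2.inRange(hsv,(0,0,60),(180,70,255)); dark=cv2.inRange(hsv,(0,80,15),(18,255,100))
    for i,(x0,y0,x1,y1) in enumerate(rois):
        for nm,m in(("red",red),("yel",yel),("grey",grey),("dark",dark)):
            k,lab,st,ce=cv2.connectedComponentsWithStats(m[y0:y1,x0:x1])
            for j in range(1,k):
                if st[j,4]>25: print(n,i,nm,st[j,4],ce[j]+[x0,y0],st[j,:4]+[x0,y0,0,0])
        if n=="top":
            m,z=((grey,15),(dark,12),(dark,12))[i]
            mm=np.zeros_like(m); mm[y0:y1,x0:x1]=m[y0:y1,x0:x1]
            c=max(cv2.findContours(mm,0,cv2.CHAIN_APPROX_NONE)[0],key=cv2.contourArea)[:,0]
            w=plane(d,c,z)[:,:2].astype(np.float32); r=cv2.minAreaRect(w)
            print("RECT",i,r,cv2.boxPoints(r).round(1).tolist())
E
```

```text
top 0 red 69 [189.66666667 260.28985507] [185 257  10   8]
top 0 yel 372 [261.70698925 251.88709677] [250 232  21  40]
top 0 grey 3002 [230.22285143 261.52631579] [191 227  90  67]
top 0 dark 74 [197.60810811 261.93243243] [193 257  10  10]
RECT 0 ((470.9575500488281, 144.1158447265625), (128.94090270996094, 199.02984619140625), 8.788641929626465) [[392.0, 232.60000610351562], [422.3999938964844, 35.900001525878906], [549.9000244140625, 55.599998474121094], [519.5, 252.3000030517578]]
top 1 yel 231 [422.30735931 269.65367965] [419 249   8  42]
top 1 dark 1934 [394.7114788  270.24767322] [371 250  49  42]
RECT 1 ((441.4085693359375, -233.23388671875), (95.34727478027344, 114.22335815429688), 0.6642447710037231) [[393.1000061035156, -176.6999969482422], [394.3999938964844, -290.8999938964844], [489.70001220703125, -289.79998779296875], [488.3999938964844, -175.60000610351562]]
top 2 red 90 [407.83333333 180.97777778] [403 172  10  20]
top 2 yel 48 [416.35416667 202.16666667] [414 196   6  12]
top 2 dark 87 [407.49425287 181.22988506] [402 170  12  24]
top 2 dark 630 [378.41111111 202.00634921] [359 178  56  41]
RECT 2 ((625.2131958007812, -218.42965698242188), (96.75892639160156, 114.53871154785156), 12.23322582244873) [[565.7999877929688, -172.6999969482422], [590.0999755859375, -284.6000061035156], [684.5999755859375, -264.1000061035156], [660.4000244140625, -152.1999969482422]]
side 0 red 153 [273.00653595 166.23529412] [269 155   9  24]
side 0 yel 153 [300.03267974 207.54901961] [285 200  32  18]
side 0 grey 2153 [286.57733395 218.59777055] [251 179  76  74]
side 1 dark 1920 [324.5515625 337.4953125] [296 312  59  55]
side 1 dark 207 [336.54589372 365.52657005] [314 356  46  19]
side 2 dark 749 [395.62616822 314.30841121] [370 283  70  60]
```

View pics/crop1.png

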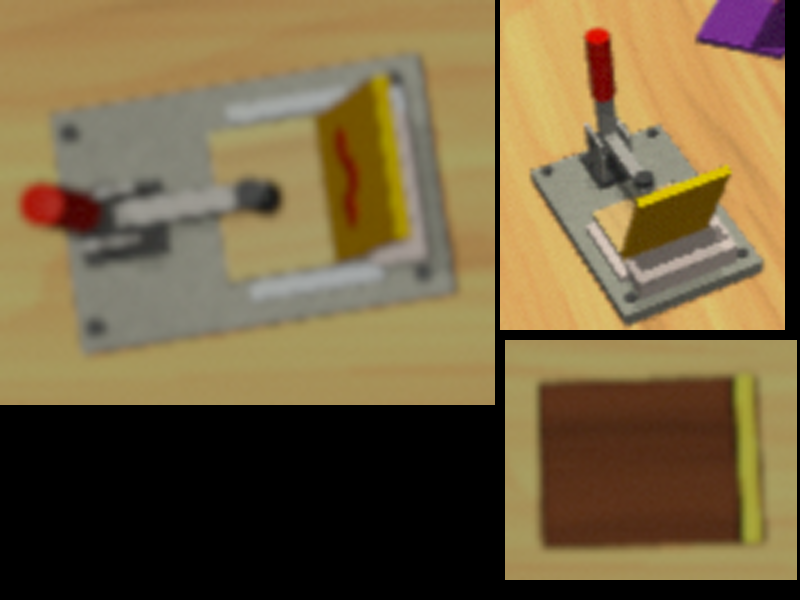

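The crop confirms the yellow sign with a red squiggle in the jig, with clamp at image-left, keeper lip at image-right, and an empty stand with its rail on the right. Next I compare my pose estimates with the other features.

```bash
cat >> h.py <<'E'
def T(x,y,z,yaw): 
    M=np.eye(4);M[:3,:3]=R.from_euler('z',yaw).as_matrix();M[:3,3]=x,y,z;return M
def pt(M,*p): return (M@np.r_[p,1])[:3]
a=np.arctan2(-196.7,30.4); JIG=T(470.96+30*np.cos(a),144.1+30*np.sin(a),0,a)
b=np.arctan2(-114.2,1.3); STB=T(441.4+12.5*np.cos(b),-233.2+12.5*np.sin(b),0,b)
E
python3 - <<'E'
from h import *
from bench import robot
t=pickle.load(open("top0.pkl","rb"));s=pickle.load(open("side0.pkl","rb"))
print(JIG[:2,3],a,STB[:2,3],b)
for n,P in(("handle top",(-95,0,165)),("handle low",(-95,0,100)),("ptop L",(63.6,40,125)),("ptop R",(63.6,-40,125)),("keeper",(31,0,27))):
    p=pt(JIG,*P); print(n,p.round(1),proj(t,p).round(1),proj(s,p).round(1))
for P in((-70,50,12),(-70,-50,12),(45,50,12),(45,-50,12),(60,50,22),(60,-50,22)):
    p=pt(STB,*P); print("stand",P,proj(t,p).round(1),proj(s,p).round(1))
# yellow extremes
for n,d,(x0,y0,x1,y1) in(("top",t,(245,225,285,280)),("side",s,(280,190,330,235)),("top rail",t,(362,240,440,300)),("side rail",s,(300,340,370,380))):
    m=cv2.inRange(cv2.cvtColor(d["img"],cv2.COLOR_BGR2HSV),(20,150,130),(34,255,255))[y0:y1,x0:x1]
    y,x=np.nonzero(m); q=np.c_[x+x0,y+y0]
    if len(q): print(n,len(q),cv2.boxPoints(cv2.minAreaRect(q.astype(np.float32))).round(1).tolist())
print(robot.current_eef_rot())
E
```

```text
[475.54210181 114.4519926 ] -1.417459424498281 [ 441.542285   -245.69919017] -1.5594132808150707
handle top [461.  208.3 165. ] [[188.6 260.1]] [[272.  157.3]]
handle low [461.  208.3 100. ] [[198. 262.]] [[274.2 177.6]]
ptop L [524.8  57.7 125. ] [[264.9 230.7]] [[316.7 202.2]]
ptop R [445.7  45.5 125. ] [[270.6 267.5]] [[286.1 213.8]]
keeper [480.3  83.8  27. ] [[259.9 255. ]] [[297.6 228.4]]
stand (-70, 50, 12) [[369.6 249.7]] [[337.4 310.2]]
stand (-70, -50, 12) [[371.  292.1]] [[294.7 323.5]]
stand (45, 50, 12) [[418.1 248.6]] [[357.3 352.6]]
stand (45, -50, 12) [[420.1 291. ]] [[312.1 367.6]]
stand (60, 50, 22) [[425.4 248. ]] [[360.2 356.1]]
stand (60, -50, 22) [[427.4 290.9]] [[314.4 371.4]]
top 142 [[248.39999389648438, 233.89999389648438], [265.79998779296875, 231.60000610351562], [270.79998779296875, 268.79998779296875], [253.3000030517578, 271.1000061035156]]
side 128 [[274.8999938964844, 217.5], [311.8999938964844, 193.60000610351562], [318.0, 203.10000610351562], [281.0, 227.0]]
top rail 179 [[419.3999938964844, 249.0], [423.8999938964844, 248.8000030517578], [426.29998779296875, 289.8999938964844], [421.79998779296875, 290.20001220703125]]
side rail 223 [[312.70001220703125, 364.0], [358.5, 349.5], [360.20001220703125, 354.6000061035156], [314.29998779296875, 369.20001220703125]]
[-3.13997819e+00 -2.96375962e-04  2.76678687e+00]
```

The predictions match the images to about 1 px in both views, so I flip the clamp.

```bash
python3 - <<'E'
from h import *
from bench import robot
o=[np.pi,0,a+np.pi]
print(robot.inverse_kinematics(pt(JIG,-56,0,225),o))
robot.move_gripper(0.0)
robot.move_ptp(pt(JIG,-56,0,225),o)
robot.move_linear(pt(JIG,-56,0,115),speed=120)
robot.move_linear(pt(JIG,-115,0,115),speed=60)
print(robot.current_contact_force())
robot.move_linear(pt(JIG,-168,0,112),speed=60)
print(robot.current_contact_force())
robot.sleep(.3)
robot.move_linear(pt(JIG,-168,0,230),speed=150)
robot.move_gripper(1.0)
for n in("top","side"):
    d=robot.get_image(n);pickle.dump(d,open(n+"1.pkl","wb"));cv2.imwrite(f"pics/{n}1.png",d["img"])
for p in ((-95-110,0,55),(-95-45,0,55)): print(proj(d,pt(JIG,*p)))
m=cv2.inRange(cv2.cvtColor(d["img"],cv2.COLOR_BGR2HSV),(22,150,90),(34,255,255))[190:235,280:330]
y,x=np.nonzero(m);print("yellow side bbox",x.min()+280,x.max()+280,y.min()+190,y.max()+190)
s=pickle.load(open("side0.pkl","rb"))
o=np.hstack([cv2.resize(s["img"][140:260,225:345],(400,400)),cv2.resize(d["img"][140:260,225:345],(400,400))]);cv2.imwrite("pics/clamp.png",o)
print(robot.current_t())
E
```

```text
[ 1.23861462e-01  1.58138343e-01  1.64731230e+00 -4.44089210e-16
  1.33614201e+00 -2.94754406e-02]
[-0.4170758   0.08395975  0.21309872]
[-0.65095587 -1.13268004 -0.6626175 ]
[[258.96382652 167.37177337]]
[[268.67038008 180.93832424]]
yellow side bbox 282 316 200 229
9.1833
```

View pics/clamp.png

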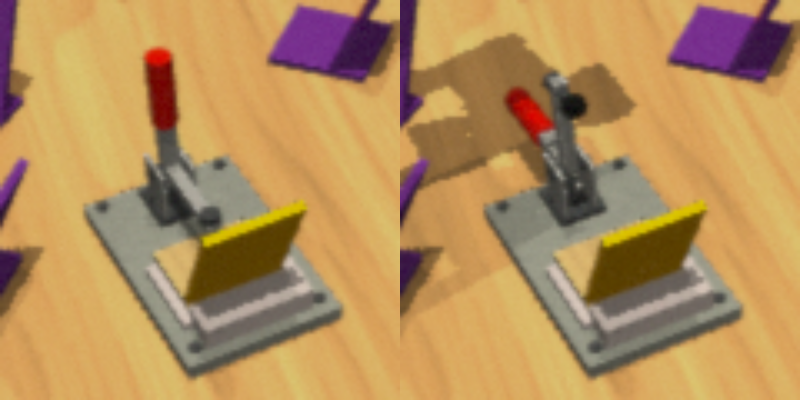

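The clamp is open: the red handle lies level at side view (263,174), the arm is up, and the sign hasn't moved. Now I grip the panel along its 25° slope, slide the sign out and lift.

```bash
cat >> h.py <<'E'
c25,s25=np.cos(np.radians(25)),np.sin(np.radians(25))
def grasp(sg,s=78):   # TCP pose in sign frame
    G=np.eye(4); z=np.array([-s25,0,-c25]); y=sg*np.array([c25,0,-s25])
    G[:3,:3]=np.c_[np.cross(y,z),y,z]; G[:3,3]=15+s*s25,0,6+s*c25; return G
def back(M,d): N=M.copy(); N[:3,3]-=d*M[:3,2]; return N
def po(M): return M[:3,3],R.from_matrix(M[:3,:3]).as_euler('xyz')
E
python3 - <<'E'
from h import *
from bench import robot
S=JIG@T(-1.5,0,15,0)
for sg in(1,-1):
    for nm,M in(("pre",back(S@grasp(sg),130)),("grasp",S@grasp(sg)),("place",STB@T(-10,0,20,0)@grasp(sg)),("placeup",STB@T(-10,0,120,0)@grasp(sg))):
        q=robot.inverse_kinematics(*po(M)); print(sg,nm,None if q is None else np.round(q,2))
print(np.round(robot.current_qpos(),2))
E
```

```text
1 pre [-0.47  0.26  1.64  0.35  1.51  0.87]
1 grasp [-0.38  0.36  1.83  0.4   1.21  0.84]
1 place [-0.96  0.52  1.54  0.24  1.45  0.53]
1 placeup [-0.96  0.43  1.43  0.24  1.65  0.58]
-1 pre [-0.47  0.26  1.64  0.35  1.51 -2.27]
-1 grasp [-0.38  0.36  1.83  0.4   1.21 -2.3 ]
-1 place [-0.96  0.52  1.54  0.24  1.45 -2.62]
-1 placeup [-0.96  0.43  1.43  0.24  1.65 -2.57]
[0.35 0.22 1.56 0.   1.36 0.19]
```

```bash
python3 - <<'E'
from h import *
from bench import robot
S=JIG@T(-1.5,0,15,0); G=grasp(1)
robot.move_ptp(*po(back(S@G,130)))
print("hit",robot.move_linear(*po(S@G),speed=100,f_stop=8))
f0=robot.current_contact_force()
robot.move_gripper(0.0); robot.sleep(.2)
print("w",robot.current_gripper_width()*93,"pad",robot.current_finger_force(),"f",robot.current_contact_force()-f0)
M=S@G
X=JIG@T(-1.5-16,0,15.5,0)@G
print("slide hit",robot.move_linear(*po(X),speed=30,f_stop=20),robot.current_contact_force()-f0)
d=robot.get_image("side");pickle.dump(d,open("side2.pkl","wb"))
X=JIG@T(-1.5-16,0,40,0)@G
print("lift hit",robot.move_linear(*po(X),speed=40,f_stop=15),robot.current_contact_force()-f0)
d2=robot.get_image("side");d3=robot.get_image("top")
cv2.imwrite("pics/lift.png",np.hstack([cv2.resize(i["img"][140:260,225:345],(400,400)) for i in(d,d2)]))
print(robot.current_tcp_pos(),robot.current_t())
E
```

```text
hit False
w 7.661264726734958 pad 29.999815821647644 f [-0.10455278  0.92160285  0.72542522]
slide hit False [-0.18700921  0.37850879 -2.19571583]
lift hit False [-0.01955512  0.07309491 -3.12461286]
[479.96267214  84.40008725 116.46021747] 14.7833
```

View pics/lift.png

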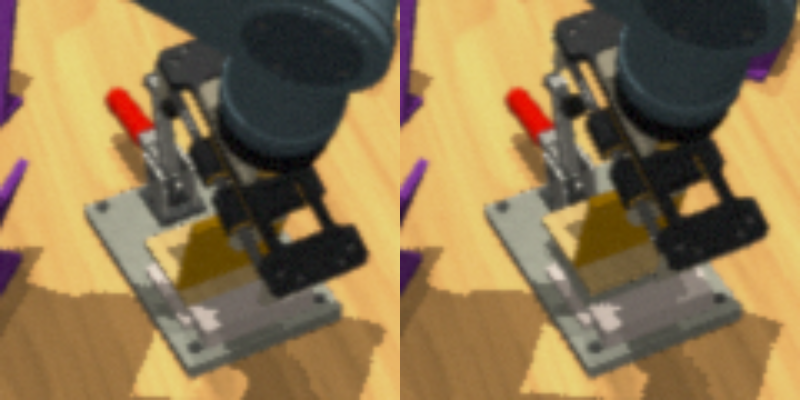

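The sign is held clear of the lip (yellow panel at crop (615,235), a gap below the foot) with a weight of about 2–3 N. Next I carry it to the empty stand, set it down and push it back.

```bash
python3 - <<'E'
from h import *
from bench import robot
G=grasp(1)
robot.move_linear(*po(JIG@T(-17.5,0,135,0)@G),speed=120)
robot.move_ptp(*po(STB@T(-12,0,110,0)@G))
robot.move_linear(*po(STB@T(-12,0,24,0)@G),speed=80)
robot.sleep(.3); f0=robot.current_contact_force()
h=robot.move_linear(*po(STB@T(-12,0,8,0)@G),speed=12,f_stop=3)
loc=lambda:(np.linalg.inv(STB)@np.r_[robot.current_tcp_pos(),1]-np.r_[G[:3,3],1])[:3].round(2)
print("down",h,loc(),robot.current_contact_force()-f0)
z=loc()[2]
d=robot.get_image("side");d2=robot.get_image("top")
pickle.dump((d,d2),open("pl.pkl","wb"))
o=np.hstack([cv2.resize(d["img"][250:400,260:410],(400,400)),cv2.resize(d2["img"][210:330,340:460],(400,400))]);cv2.imwrite("pics/place.png",o)
h=robot.move_linear(*po(STB@T(10,0,z,0)@G),speed=12,f_stop=5)
print("push",h,loc(),robot.current_contact_force()-f0,robot.current_t())
E
```

```text
down True [-12.02  -0.02  12.06] [-0.03552323 -0.69676393  6.81235621]
push True [-11.64  -0.04  12.04] [ 0.51369527 -0.17110934  7.18948041] 20.2417
```

View pics/place.png

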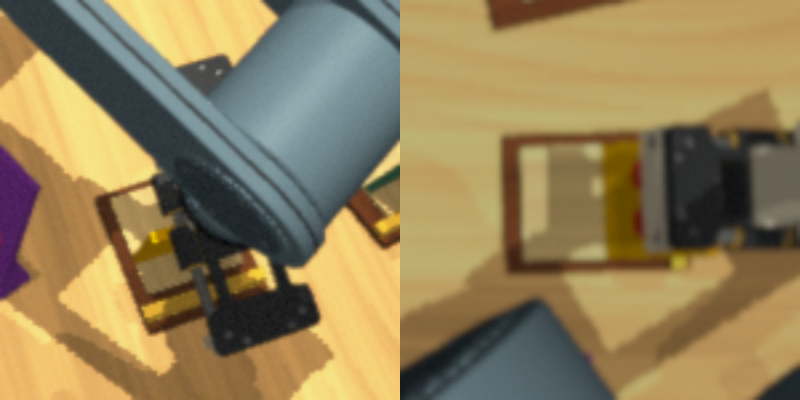

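The sign is on the stand, centred: its foot spans crop rows 140–262 between the stand's edges at 135 and 270, and touchdown was at z = 12.06 mm. The push stopped early on friction, so I take off the down-load and push again.

```bash
python3 - <<'E'
from h import *
from bench import robot
G=grasp(1)
loc=lambda:(np.linalg.inv(STB)@np.r_[robot.current_tcp_pos(),1]-np.r_[G[:3,3],1])[:3].round(2)
f=lambda:robot.current_contact_force().round(2)
robot.move_linear(*po(STB@T(-11.6,0,12.5,0)@G),speed=10); robot.sleep(.2); print(loc(),f())
for k in range(4):
    x=loc()[0]
    h=robot.move_linear(*po(STB@T(12,0,12.5,0)@G),speed=12,f_stop=5)
    print("push",h,loc(),f(),robot.current_t())
    if x>-6 or loc()[0]-x>4: break
E
```

```text
[-11.77  -0.19  12.16] [-0.79 -1.18 -2.62]
push True [ 0.9  -0.36 12.02] [0.75 0.55 3.56] 21.8833
```

```bash
python3 - <<'E'
from h import *
from bench import robot
G=grasp(1)
loc=lambda:(np.linalg.inv(STB)@np.r_[robot.current_tcp_pos(),1]-np.r_[G[:3,3],1])[:3].round(2)
f=lambda:robot.current_contact_force().round(2)
x,y,z=loc()
robot.move_linear(*po(STB@T(x,0,z+.6,0)@G),speed=10); robot.sleep(.2); print(loc(),f())
h=robot.move_linear(*po(STB@T(x+8,0,z+.6,0)@G),speed=8,f_stop=6)
print("push",h,loc(),f()); robot.sleep(.2); print(loc(),f(),robot.current_t())
E
```

```text
[ 0.68 -0.14 12.43] [-0.36  0.84 -2.21]
push True [ 1.   -0.48 12.03] [-0.16  0.03  3.5 ]
[ 0.95 -0.5  12.02] [ 0.08 -0.91  6.06] 23.0667
```

Contact at x ≈ +1 mm came up twice, which fits the heel reaching the rail. I release, back off and measure.

```bash
python3 - <<'E'
from h import *
from bench import robot
robot.move_gripper(1.0); robot.sleep(.2)
M=np.eye(4);M[:3,3]=robot.current_tcp_pos();M[:3,:3]=R.from_euler('xyz',robot.current_eef_rot()).as_matrix()
B=back(M,110); robot.move_linear(B[:3,3],speed=90)
robot.move_ptp(pt(STB,-190,0,300),[np.pi,0,b+np.pi/2])
d=robot.get_image("side");d2=robot.get_image("top");pickle.dump((d,d2),open("rel.pkl","wb"))
o=np.hstack([cv2.resize(d["img"][280:390,280:390],(400,400),interpolation=cv2.INTER_CUBIC),cv2.resize(d2["img"][225:315,355:445],(400,400),interpolation=cv2.INTER_CUBIC)]);cv2.imwrite("pics/rel.png",o)
for n,x in(("home",0),("-5",-5)):
  H=STB@T(x,0,12,0)
  for P in((63.6+3.6,40,110-1.7),(63.6+3.6,-40,110-1.7),(63.6-3.6,40,111.7),(63.6-3.6,-40,111.7),(-45,40,8),(-45,-40,8),(45,40,8),(45,-40,8)):
    p=pt(H,*P);print(n,P,proj(d,p).round(1)[0],proj(d2,p).round(1)[0])
print(robot.current_t())
E
```

```text
home (67.2, 40, 108.3) [358.8 334.2] [438.8 248.5]
home (67.2, -40, 108.3) [319.2 347.1] [440.7 286.3]
home (60.0, 40, 111.7) [357.4 330.2] [435.8 248.4]
home (60.0, -40, 111.7) [317.9 343. ] [437.7 286.3]
home (-45, 40, 8) [337.3 318.2] [380.6 253.4]
home (-45, -40, 8) [302.5 329.2] [381.9 287.5]
home (45, 40, 8) [352.9 352.1] [419.  252.5]
home (45, -40, 8) [316.6 364.1] [420.5 286.7]
-5 (67.2, 40, 108.3) [357.8 332.1] [436.5 248.5]
-5 (67.2, -40, 108.3) [318.3 344.9] [438.3 286.3]
-5 (60.0, 40, 111.7) [356.4 328.2] [433.4 248.4]
-5 (60.0, -40, 111.7) [317.  340.8] [435.3 286.4]
-5 (-45, 40, 8) [336.5 316.4] [378.5 253.5]
-5 (-45, -40, 8) [301.8 327.3] [379.7 287.6]
-5 (45, 40, 8) [352.  350.1] [416.9 252.6]
-5 (45, -40, 8) [315.8 362.1] [418.4 286.7]
27.325
```

View pics/rel.png

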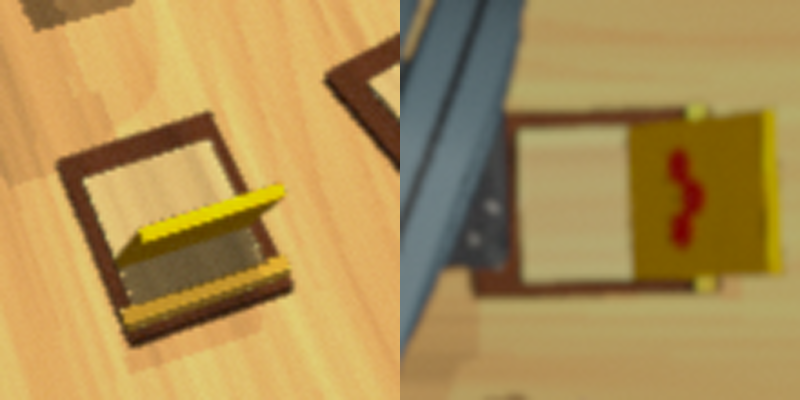

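The sign stands flat, square and centred with its heel at the rail: in the top view the foot's front edge is at pixel 381.6 (predicted 380.6–381.9) and the panel top at 439.4. To be sure of rail contact, I nudge the foot's front edge gently with closed fingers.

```bash
python3 - <<'E'
from h import *
from bench import robot
o=[np.pi,0,b+np.pi]
loc=lambda:(np.linalg.inv(STB)@np.r_[robot.current_tcp_pos(),1])[:3].round(2)
robot.move_gripper(0.0)
robot.move_ptp(pt(STB,-80,0,150),o)
robot.move_linear(pt(STB,-80,0,40),speed=100)
robot.move_linear(pt(STB,-80,0,16.5),speed=30,f_stop=5); robot.sleep(.3)
f0=robot.current_contact_force()
h=robot.move_linear(pt(STB,-40,0,16.5),speed=12,f_stop=4)
robot.sleep(.2);print(h,loc(),(robot.current_contact_force()-f0).round(2))
p=loc()
h=robot.move_linear(pt(STB,p[0]+4,0,16.5),speed=8,f_stop=6)
robot.sleep(.2);print(h,loc(),(robot.current_contact_force()-f0).round(2))
E
```

```text
True [-53.86  -0.85  15.79] [-0.09  0.8   0.7 ]
True [-53.79  -1.88  15.22] [-0.09  1.78 -0.31]
```

The foot didn't move under the nudge (0.07 mm), so it's against the rail. I back away, check once and hand in.

```bash
python3 - <<'E'
from h import *
from bench import robot
robot.move_linear(pt(STB,-85,0,20),speed=50)
robot.move_linear(pt(STB,-110,0,220),speed=150)
robot.move_ptp([300,150,350],[np.pi,0,b+np.pi])
d=robot.get_image("side");d2=robot.get_image("top")
o=np.hstack([cv2.resize(d["img"][140:390,230:450],(400,455)),cv2.resize(d2["img"][225:315,355:445],(400,455),interpolation=cv2.INTER_CUBIC)]);cv2.imwrite("pics/fin.png",o)
print(robot.current_t())
E
```

```text
39.35
```

View pics/fin.png

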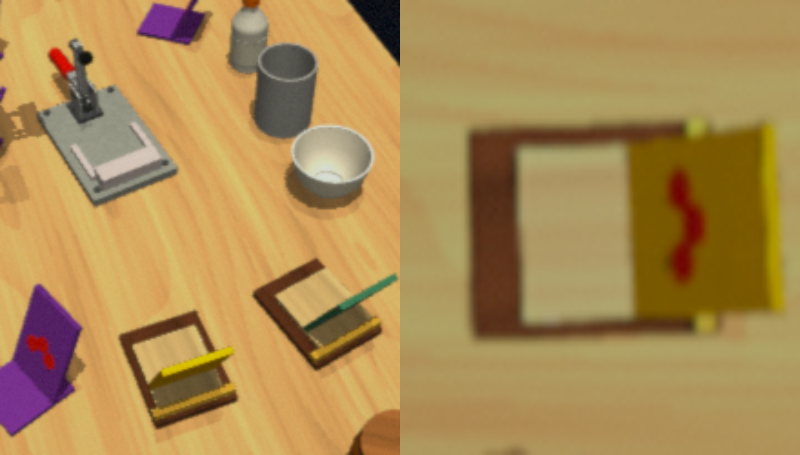

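The clamp is open (red handle at crop (62,62)). The yellow sign is flat, square and centred on the stand with its heel at the rail (crop (190,400)), just like the green one. The green sign and the bystanders in view are where they were.

```bash
python3 -c "
from bench import robot
print(robot.hand_in())"
```

```text
the job is handed in; nothing more can be done
None
```

The job is handed in (no verdict was returned): the clamp is open and the yellow sign stands square and centred on the empty stand with its heel against the rail, with the green sign left alone.

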